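# Walk the cast block round to the fence

## Task

The heavy cast block stands more or less end-on to the galvanized fence on the garage shelf. Using pushes only, never lifting it or tipping it up, walk it round bit by bit until either of its long sides lies flat against the fence, with the red line across its top in line with the yellow mark on the fence. Get it roughly square before it meets the fence, so that no corner pokes the thin sheet, leave everything else standing where it is, and draw the hand clear at the end.

Things in the scene. Friction and masses are not known exactly. Their poses are not given: they have to be found in the camera images.
- block: Cast aluminium block, 1.0 to 1.7 kg, 92 mm along its x, 140 mm along y, 50 mm high; slides on the board when pushed with up to about 20 N. Origin at the centre of its underside, z up. Its two long sides (dark line along each) face its +x and -x; a red line 6 mm wide crosses its top along x. It starts with its y axis within 45 deg of square to the fence, centre 110 to 220 mm from it.
- fence: Fixed galvanized angle strip, 440 mm along its y, 45 mm high, foot on the far side. Origin at board level on the front face, at the middle of the 12 mm wide yellow mark. Its +x points through the fence away from the robot, z up. The block stands on its -x side; flat against it and in line with the mark, the block's centre is at x = -46 mm, y = 0 in this frame.
- tiers: Loose stack of three open plastic tiers (blue, yellow, blue), 150 x 200 x 210 mm high, to the left of the work; origin at the centre of its underside. To be left alone.
- jug: Loose grey closed jug with black cap, 110 x 160 mm, 235 mm high, to the right; origin at the centre of its underside. To be left alone.
- funnel: Loose white funnel standing mouth down, 124 mm across, 125 mm high, to the left; origin at the centre of its underside. To be left alone.
- bottle: Loose green glass bottle, 68 mm across, 220 mm high, to the right; origin at the centre of its underside. To be left alone.
- can: Loose red and steel can, 90 mm across, 110 mm high, to the right; origin at the centre of its underside. To be left alone.
- wiper: Loose chrome wiper arm lying beyond the fence along its y axis, about 415 mm long, 30 mm wide, 22 mm high; origin at board level near its middle. To be left alone.
There are look-alikes about, which are no part of the job. Of the things that look like the block, the smallest one is meant.

How it is judged:
By the outcome, as a careful person would: the job done as asked, in the order asked, and still so for the second after the job is handed in, with the robot touching nothing.
It also fails if it takes over 72 s, if anything falls off the work surface, if the arm or the gripper's body presses on something with over 40 N, if the wrist force passes 120 N, or if a joint passes its speed limit or range.

## Robot

A 6-joint arm with a two-finger parallel gripper is mounted at the origin on the work surface. World frame = base frame: x ahead of the robot, y to its left, z up, the work surface at z = 0. Lengths are in m, angles in rad, forces in N, time in s.
With the tool pointing down it reaches from about 0.325 to 0.9 m from the base axis. Payload 6.1 kg.
Tool frame: the origin (TCP) lies on the centre line of the jaws, within the pads' length; the fingertips stand 17 mm ahead of it and the grasp point (between the pads) lies 2 mm behind it; y points along the fingers, z is the direction in which the jaws open and shut, and the axes are right-handed (so a half turn about y gives the same grasp; the last joint's range is limited). The gripper opens to 85 mm and grips with 20 to 120 N. Pads are 22 mm wide; open, the fingers measure 114 mm over their backs; the gripper's body (76 mm by 85 mm) begins 54 mm behind the grasp point. The pads swing forward as they close: fully open they stand 13 mm farther back than shut.
Start: joints at [1.022, 0.22, 1.526, -0, 1.395, -0.126], TCP at [0.256, 0.57, 0.248] pointing down, gripper open.
Joint ranges: [-2.98, 2.98], [-0.91, 2.08], [0.09, 2.57], [-1.24, 4.39], [0.2, 2.65], [-2.68, 2.68]. Speed limits (rad/s): [2.57, 2.57, 3.01, 3.14, 3.14, 3.14].

## Interface

Orientations are given as a rotation vector (axis times angle).
In Python, from rig import bot gives the robot as it stands.
- The arm moves only by the tool servo_tool, never from a script. Its argument "motion" is a list of rows, each an object of numbers: "tx", "ty", "tz": the shift along the world's x, y, z scaled (see below); "rx", "ry", "rz": the turn, a rotation vector about the world's x, y, z scaled (see below); "gripper": the opening, from 0 (shut) to 1 (fully open). A call has 1 to 10 rows; each row shifts and turns the pose as measured when the row begins; what a row does not reach is not made up. The controller multiplies each number of a shift by 0.05 m and each number of a turn by 45 degrees. A row lasts 1/10 s, in which the tool goes at most 50 mm and 8.59 degrees, less where a joint would pass 70% of its speed; a pose out of reach is approached as far as the arm can. A call with a number of a shift or a turn outside -1 to 1 is refused whole. A call with a gripper value outside its range is refused whole. The fingers move at their own pace and stop on an object; "force" is the grip in N (left out, the last holds). Time passes only in rows, so rows that do not move let the fingers close. It gives the time, the measured TCP pose, the force and the opening at its end, in the units of the state.
- bot.read_state(): the state, without advancing time (a new reading comes with each control period).
- bot.capture(name): name is "scene" or "top" or "wrist"; returns a dict with "frame" (420x560x3 uint8, blue, green, red), "vertical_fov" (degrees; the focal length in pixels is half the picture's height over the tangent of half this angle, whatever the lens; pixels are square), "cx", "cy" (the principal point, pixels), "position" and "orientation" of the camera in the world; the wrist camera has in their place "hand_eye" (4x4, takes a point from camera to tool coordinates, whose origin is the TCP and whose axes are the tool frame's). Camera axes: x right, y up, looking along -z (the intrinsics and any distortion apply to the point x, -y, -z); pixel columns grow to the right and rows downward; lengths in m; the calibration is good to about 2 mm. The wrist camera is an equidistant fisheye: a pixel r from the principal point sees the ray r / f radians off the axis. A picture is of the moment at which its call begins: read the wrist's pose just before it. There is no depth.
- bot.hand_in(): hands the job in, once; it reports no verdict.
The state is a dict: "clock": time; "joint_positions": joint angles; "joint_vel": joint speeds; "joint_efforts": joint torques, N m; "tool_pos": TCP position; "tcp_rot": TCP orientation; "wrist_force": force on the tool from outside, world axes, zero at the start; "torque": the same for the moment, N m; "opening": finger opening in m.
Only numpy, scipy, OpenCV 4.12 (cv2) and the standard library are available. Lean on these libraries where they do the work, as an engineer would, in place of code of your own. Each camera call takes 0.05 s, during which the arm holds its last target. There are 200 camera calls.

## Working session

There is one attempt and no reset: what is moved stays moved. The work goes in short steps, Python scripts to look and compute and a tool call to move; the robot and the scene stay as the last step left them, time stands still between calls to the robot, and variables do not carry over. Pictures are saved under pics/ and viewed, about 8 in all and at most 12, crops included, and the job is handed in when it is done.

Besides the shell and the picture viewer there is one more tool, called after "Emit:" by a JSON object that holds its "op" and its "data". servo_tool: Moves the arm, as the interface text tells. Shifts and turns lie within -1 to 1; 1 stands for 0.05 m of shift or 45 degrees of turn. Its arguments: {"type":"object","properties":{"motion":{"type":"array","items":{"type":"object","properties":{"tx":{"type":"number","minimum":-1,"maximum":1},"ty":{"type":"number","minimum":-1,"maximum":1},"tz":{"type":"number","minimum":-1,"maximum":1},"rx":{"type":"number","minimum":-1,"maximum":1},"ry":{"type":"number","minimum":-1,"maximum":1},"rz":{"type":"number","minimum":-1,"maximum":1},"gripper":{"type":"number"}}}},"force":{"type":"number"}},"required":["motion"]}

```bash
mkdir -p pics; ls; cat > h.py <<'E'
import numpy as np, cv2
from rig import bot
from scipy.spatial.transform import Rotation as R
def rot(o):
    o=np.array(o,float)
    return o if o.shape==(3,3) else (R.from_rotvec(o).as_matrix() if o.size==3 else R.from_quat(o).as_matrix())
def ray(c,u,v):
    f=c["frame"].shape[0]/2/np.tan(np.radians(c["vertical_fov"])/2)
    d=np.array([(u-c["cx"])/f,-(v-c["cy"])/f,-1.]); return rot(c["orientation"])@d
def onz(c,u,v,z):
    d=ray(c,u,v); p=np.array(c["position"]); return p+d*(z-p[2])/d[2]
def proj(c,P):
    f=c["frame"].shape[0]/2/np.tan(np.radians(c["vertical_fov"])/2)
    q=rot(c["orientation"]).T@(np.array(P)-np.array(c["position"]))
    return np.array([c["cx"]+f*q[0]/-q[2], c["cy"]-f*q[1]/-q[2]])
E
python3 - <<'E'
from h import *
print(bot.read_state())
for n in ("top","scene"):
    c=bot.capture(n); cv2.imwrite(f"pics/{n}0.png",c["frame"]); print({k:v for k,v in c.items() if k!="frame"})
E
```

```text
pics
{'clock': 0.0, 'joint_positions': array([ 1.02191610e+00,  2.21251675e-01,  1.52760727e+00,  6.82543579e-06,
        1.39469069e+00, -1.26145138e-01]), 'joint_vel': array([-1.93933397e-03,  5.76210184e-04, -5.36890711e-06,  3.64930868e-04,
       -6.66485094e-05,  5.93788121e-04]), 'joint_efforts': array([ 1.22655251e-04, -4.96916592e+01, -3.89390230e+01, -2.56436442e-04,
        1.14625407e-02,  1.20468243e-05]), 'tool_pos': array([0.25613854, 0.56948039, 0.24718541]), 'tcp_rot': array([-1.54709659,  0.33216983, -0.33113538]), 'wrist_force': array([0.55133517, 0.01188416, 0.02876206]), 'torque': array([-0.00385362,  0.00907625, -0.00480825]), 'opening': 0.0855754875480035}
{'vertical_fov': 56.03954086392818, 'cx': 279.015839016159, 'cy': 210.47937873265738, 'position': array([0.2826111 , 0.00276157, 1.3068861 ]), 'orientation': array([ 0.14013623, -0.14194803, -1.58230167])}
{'vertical_fov': 45.7991789789195, 'cx': 272.7190805261841, 'cy': 212.72920414967385, 'position': array([1.55187803, 0.12059469, 1.31442169]), 'orientation': array([0.50860534, 0.58461753, 1.6208161 ])}
```

View pics/top0.png

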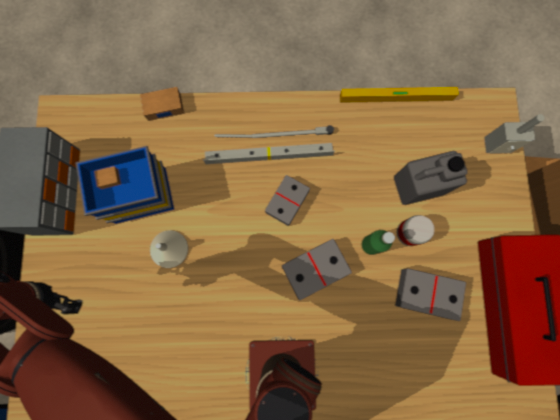

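View pics/scene0.png

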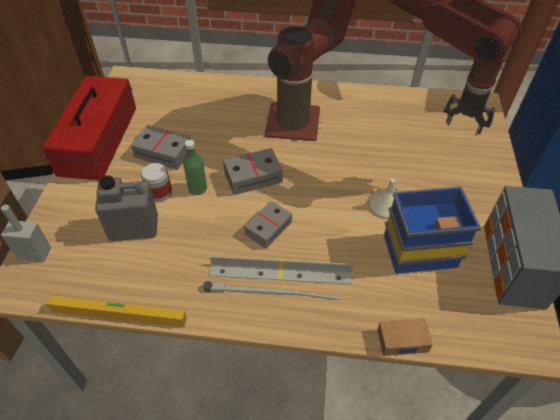

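Three block-like things show in the top view: (288,200), (317,270) and (432,294). The one at (288,200) is clearly the smallest, about 44 px long (≈140 mm), and it is nearest the fence. I'll confirm it in an enlarged crop with the measured outline.

```bash
cat >> h.py <<'E'
def block(c, near=None, z=.05):
    """block centre, long-axis yaw from the top view, via red line + grey contour"""
    im=c["frame"]; hsv=cv2.cvtColor(im,cv2.COLOR_BGR2HSV)
    H,S,V=cv2.split(hsv)
    red=(((H<8)|(H>172))&(S>120)&(V>90)).astype(np.uint8)
    return red,((S<60)&(V>60)).astype(np.uint8)
E
python3 - <<'E'
from h import *
c=bot.capture("top"); im=c["frame"]
red,gr=block(c)
x0,y0,x1,y1=195,120,345,310
m=cv2.morphologyEx((red|gr),cv2.MORPH_CLOSE,np.ones((5,5)))
sub=np.zeros_like(m); sub[y0:y1,x0:x1]=m[y0:y1,x0:x1]
cs,_=cv2.findContours(sub,cv2.RETR_EXTERNAL,cv2.CHAIN_APPROX_NONE)
for k in cs:
    if cv2.contourArea(k)<150: continue
    r=cv2.minAreaRect(k); b=cv2.boxPoints(r)
    print("rect px",np.round(r[0]),np.round(r[1],1),round(r[2],1)); 
    for z in (.05,.045): print(z,[np.round(onz(c,*p,z)[:2],4).tolist() for p in b])
sr=np.zeros_like(red); sr[170:230,260:315]=red[170:230,260:315]
ys,xs=np.nonzero(sr); P=np.array([onz(c,u,v,.05)[:2] for u,v in zip(xs,ys)]); print("red",len(P),P.mean(0)); 
w,v=np.linalg.eigh(np.cov(P.T)); print("red dir",np.degrees(np.arctan2(v[1,1],v[0,1])), np.sqrt(12*w))
H,S,V=cv2.split(cv2.cvtColor(im,cv2.COLOR_BGR2HSV))
ye=((H>22)&(H<35)&(S>150)&(V>150)).astype(np.uint8); ye[:, :250]=0; ye[:,290:]=0; ye[:140]=0; ye[170:]=0
ys,xs=np.nonzero(ye); print("yellow",len(xs),xs.min(),xs.max(),ys.min(),ys.max(), onz(c,xs.mean(),ys.mean(),.045))
cv2.imwrite("pics/crop.png",cv2.resize(im[130:240,200:345],None,fx=5,fy=5,interpolation=cv2.INTER_CUBIC))
E
```

```text
rect px [316. 269.] [38.5 57.7] 63.4
0.05 [[0.3365, -0.0065], [0.4155, -0.1728], [0.3061, -0.2225], [0.2295, -0.0582]]
0.045 [[0.3367, -0.0066], [0.4161, -0.1735], [0.3062, -0.2234], [0.2293, -0.0584]]
rect px [287. 200.] [27.1 42.7] 31.0
0.05 [[0.5094, 0.0461], [0.6307, -0.0274], [0.5824, -0.1025], [0.4627, -0.0282]]
0.045 [[0.5103, 0.0462], [0.6321, -0.0275], [0.5836, -0.1029], [0.4634, -0.0283]]
rect px [235. 155.] [11.5 61.1] 85.9
0.05 [[0.7133, 0.2447], [0.7252, 0.0417], [0.6852, 0.0394], [0.6735, 0.2413]]
0.045 [[0.715, 0.2457], [0.7269, 0.0419], [0.6868, 0.0395], [0.675, 0.2422]]
rect px [302. 151.] [11.4 60.9] 85.9
0.05 [[0.7255, 0.0236], [0.7374, -0.1795], [0.6977, -0.1806], [0.686, 0.0214]]
0.045 [[0.7273, 0.0237], [0.7392, -0.1802], [0.6994, -0.1813], [0.6876, 0.0215]]
rect px [274. 134.] [  6.8 117.2] 85.5
0.05 [[0.771, 0.2099], [0.7973, -0.183], [0.7731, -0.1839], [0.747, 0.2078]]
0.045 [[0.7729, 0.2108], [0.7993, -0.1838], [0.7751, -0.1846], [0.7488, 0.2087]]
red 62 [ 0.54875902 -0.02805426]
red dir 58.900521460387594 [0.00769468 0.08685651]
yellow 27 267 270 147 155 [0.71398071 0.03224607 0.045     ]
```

View pics/crop.png

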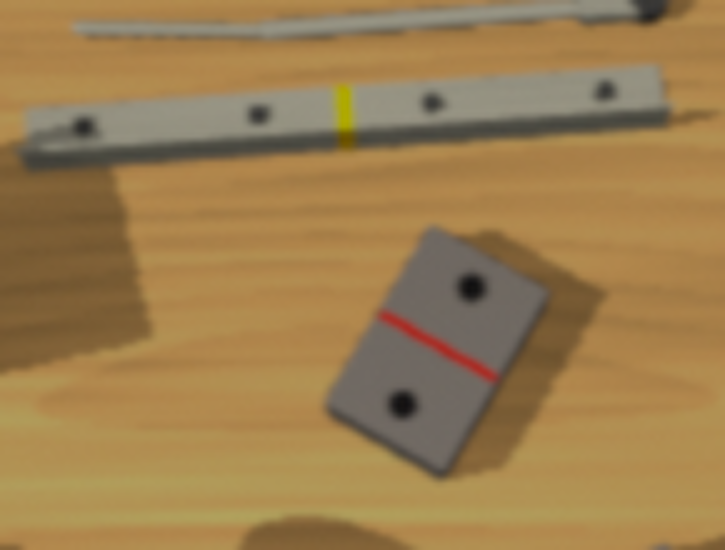

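The crop shows the small block with its red line at about (288,199), the fence above it with the yellow mark at column 269, and the dark front face along the fence's lower edge. It is the smallest of the three by far (142 × 88 mm measured, against about 185 × 125 mm for the next), so it is the one meant. Next I'll measure the fence's front face and the tool axes.

```bash
python3 - <<'E'
from h import *
c=bot.capture("top"); im=c["frame"]; g=cv2.cvtColor(im,cv2.COLOR_BGR2GRAY).astype(int); hs=cv2.cvtColor(im,cv2.COLOR_BGR2HSV)
for u in (225,245,290,310): print(u,[(v,g[v,u],hs[v,u,1]) for v in range(150,165)])
print([(u,hs[152,u].tolist()) for u in range(263,274)])
s=bot.read_state(); print(rot(s["tcp_rot"]).round(3))
E
```

```text
225 [(150, np.int64(140), np.uint8(71)), (151, np.int64(143), np.uint8(39)), (152, np.int64(145), np.uint8(36)), (153, np.int64(146), np.uint8(35)), (154, np.int64(144), np.uint8(34)), (155, np.int64(143), np.uint8(34)), (156, np.int64(143), np.uint8(33)), (157, np.int64(144), np.uint8(34)), (158, np.int64(133), np.uint8(34)), (159, np.int64(93), np.uint8(35)), (160, np.int64(73), np.uint8(34)), (161, np.int64(73), np.uint8(40)), (162, np.int64(88), np.uint8(86)), (163, np.int64(120), np.uint8(135)), (164, np.int64(135), np.uint8(146))]
245 [(150, np.int64(147), np.uint8(34)), (151, np.int64(147), np.uint8(32)), (152, np.int64(146), np.uint8(32)), (153, np.int64(145), np.uint8(33)), (154, np.int64(144), np.uint8(34)), (155, np.int64(142), np.uint8(33)), (156, np.int64(138), np.uint8(32)), (157, np.int64(113), np.uint8(33)), (158, np.int64(83), np.uint8(30)), (159, np.int64(71), np.uint8(31)), (160, np.int64(75), np.uint8(51)), (161, np.int64(96), np.uint8(106)), (162, np.int64(128), np.uint8(142)), (163, np.int64(138), np.uint8(147)), (164, np.int64(140), np.uint8(146))]
290 [(150, n
[... 704 characters left out ...]
np.uint8(33)), (155, np.int64(73), np.uint8(37)), (156, np.int64(89), np.uint8(78)), (157, np.int64(122), np.uint8(121)), (158, np.int64(139), np.uint8(136)), (159, np.int64(136), np.uint8(143)), (160, np.int64(133), np.uint8(146)), (161, np.int64(133), np.uint8(146)), (162, np.int64(132), np.uint8(147)), (163, np.int64(133), np.uint8(146)), (164, np.int64(134), np.uint8(147))]
[(263, [24, 34, 151]), (264, [24, 35, 151]), (265, [25, 42, 152]), (266, [28, 76, 157]), (267, [29, 156, 167]), (268, [29, 255, 173]), (269, [29, 255, 173]), (270, [28, 144, 166]), (271, [27, 70, 156]), (272, [25, 40, 152]), (273, [26, 34, 150])]
[[ 0.912 -0.001  0.41 ]
 [-0.41  -0.001  0.912]
 [-0.    -1.    -0.001]]
```

Emit:
{"op": "servo_tool", "data": {"motion": [{"tx":0.2,"ty":-1,"gripper":0},{"tx":0.2,"ty":-1,"gripper":0},{"tx":0.2,"ty":-1,"gripper":0},{"tx":0.2,"ty":-1,"gripper":0},{"tx":0.2,"ty":-1,"gripper":0},{"tx":0.2,"ty":-1,"gripper":0}]}}

```text
invalid input at $.motion[0]: expected keys tx, ty, tz, rx, ry, rz, gripper
```

```bash
python3 - <<'E'
from h import *
c=bot.capture("top")
for z,pts in ((.045,[(225,158.8),(245,157.3),(290,154.3),(310,152.8)]),(0,[(225,162.4),(245,161.3),(290,158.3),(310,156.7)])):
    P=np.array([onz(c,u,v,z)[:2] for u,v in pts]); k=np.polyfit(P[:,1],P[:,0],1); print(z,P.round(4).tolist(),"slope",k, "yaw",np.degrees(np.arctan(-k[0])))
    m=onz(c,268.5,155.7 if z else 159.7,z); print("mark",m)
E
```

```text
0.045 [[0.6889, 0.1764], [0.6931, 0.1098], [0.701, -0.0403], [0.7052, -0.1071]] slope [-0.05643231  0.69901077] yaw 3.229907381518852
mark [0.69733787 0.03150715 0.045     ]
0 [[0.6905, 0.1825], [0.6933, 0.1137], [0.7016, -0.0415], [0.7062, -0.1106]] slope [-0.05344303  0.69983534] yaw 3.0591499333332055
mark [0.69775836 0.03269562 0.        ]
```

Emit:
{"op": "servo_tool", "data": {"motion": [{"tx":0.2,"ty":-1,"tz":0,"rx":0,"ry":0,"rz":0.1,"gripper":0},{"tx":0.2,"ty":-1,"tz":0,"rx":0,"ry":0,"rz":0.1,"gripper":0},{"tx":0.2,"ty":-1,"tz":0,"rx":0,"ry":0,"rz":0.1,"gripper":0},{"tx":0.2,"ty":-1,"tz":0,"rx":0,"ry":0,"rz":0.1,"gripper":0},{"tx":0.2,"ty":-1,"tz":0,"rx":0,"ry":0,"rz":0.1,"gripper":0},{"tx":0.2,"ty":-1,"tz":0,"rx":0,"ry":0,"rz":0.1,"gripper":0}]}}

```text
clock: 0.85
tool_pos: [0.3125, 0.275, 0.2436]
tcp_rot: [-1.574, -0.058, 0.06]
wrist_force: [1.9, -0.6, 0.3]
opening: 0.0004
```

Emit:
{"op": "servo_tool", "data": {"motion": [{"tx":0.34,"ty":-0.87,"tz":0,"rx":0,"ry":0,"rz":0,"gripper":0},{"tx":0.34,"ty":-0.87,"tz":0,"rx":0,"ry":0,"rz":0,"gripper":0},{"tx":0.34,"ty":-0.87,"tz":0,"rx":0,"ry":0,"rz":0,"gripper":0},{"tx":0.34,"ty":-0.87,"tz":0,"rx":0,"ry":0,"rz":0,"gripper":0},{"tx":0.34,"ty":-0.87,"tz":0,"rx":0,"ry":0,"rz":0,"gripper":0},{"tx":0.34,"ty":-0.87,"tz":0,"rx":0,"ry":0,"rz":0,"gripper":0},{"tx":0.34,"ty":-0.87,"tz":0,"rx":0,"ry":0,"rz":0,"gripper":0},{"tx":0.34,"ty":-0.87,"tz":0,"rx":0,"ry":0,"rz":0,"gripper":0},{"tx":0,"ty":0,"tz":-0.8,"rx":0,"ry":0,"rz":0,"gripper":0},{"tx":0,"ty":0,"tz":-0.8,"rx":0,"ry":0,"rz":0,"gripper":0}]}}

```text
clock: 1.85
tool_pos: [0.4553, -0.0967, 0.1707]
tcp_rot: [-1.582, -0.073, 0.039]
wrist_force: [0.6, 0.1, 0.2]
opening: 0.0
```

```bash
python3 - <<'E'
from h import *
s=bot.read_state(); c=bot.capture("wrist"); cv2.imwrite("pics/w1.png",c["frame"]); print(s["tool_pos"],rot(s["tcp_rot"]).round(3), {k:v for k,v in c.items() if k!="frame"})
E
```

```text
[ 0.45532712 -0.09665704  0.17067971] [[ 0.997  0.022 -0.071]
 [ 0.071 -0.011  0.997]
 [ 0.021 -1.    -0.013]] {'vertical_fov': 65.70646984690485, 'cx': 280.34290424034504, 'cy': 211.47035497870013, 'hand_eye': array([[-7.43623376e-06, -9.44858579e-01, -3.27478650e-01,
        -8.51132060e-02],
       [-3.34674425e-04,  3.27478634e-01, -9.44858525e-01,
        -1.25304891e-01],
       [ 9.99999944e-01,  1.02572540e-04, -3.18655210e-04,
         1.93224355e-04],
       [ 0.00000000e+00,  0.00000000e+00,  0.00000000e+00,
         1.00000000e+00]])}
```

View pics/w1.png

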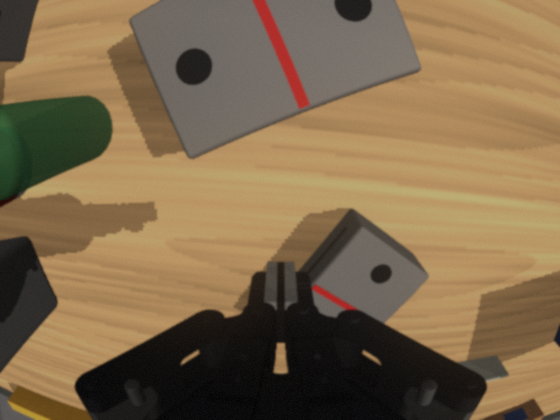

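The wrist view shows the small block at about (365,270), its near corner at (352,210), and the shut fingers at (280,300) to its right. The decoy at (280,70) is well clear. I'll descend beside the near end of the long side and push.

Emit:
{"op": "servo_tool", "data": {"motion": [{"tx":-0.1,"ty":0.3,"tz":-0.7,"rx":0.014,"ry":0.028,"rz":-0.02,"gripper":0},{"tx":0,"ty":0.18,"tz":-0.7,"rx":0,"ry":0,"rz":0,"gripper":0},{"tx":0,"ty":0,"tz":-0.7,"rx":0,"ry":0,"rz":0,"gripper":0},{"tx":0,"ty":0,"tz":-0.5,"rx":0,"ry":0,"rz":0,"gripper":0},{"tx":0,"ty":0,"tz":-0.1,"rx":0,"ry":0,"rz":0,"gripper":0},{"tx":0,"ty":0,"tz":0,"rx":0,"ry":0,"rz":0,"gripper":0}]}}

```text
clock: 2.5
tool_pos: [0.4461, -0.0698, 0.0275]
tcp_rot: [-1.566, -0.035, 0.052]
wrist_force: [-0.1, -0.2, -0.3]
opening: 0.0001
```

Emit:
{"op": "servo_tool", "data": {"motion": [{"tx":0.09,"ty":0.11,"tz":0.05,"rx":0,"ry":0,"rz":0,"gripper":0},{"tx":0.09,"ty":0.11,"tz":0,"rx":0,"ry":0,"rz":0,"gripper":0},{"tx":0.09,"ty":0.11,"tz":0,"rx":0,"ry":0,"rz":0,"gripper":0},{"tx":0.09,"ty":0.11,"tz":0,"rx":0,"ry":0,"rz":0,"gripper":0},{"tx":0.09,"ty":0.11,"tz":0,"rx":0,"ry":0,"rz":0,"gripper":0},{"tx":0.09,"ty":0.11,"tz":0,"rx":0,"ry":0,"rz":0,"gripper":0},{"tx":0.09,"ty":0.11,"tz":0,"rx":0,"ry":0,"rz":0,"gripper":0},{"tx":0.09,"ty":0.11,"tz":0,"rx":0,"ry":0,"rz":0,"gripper":0}]}}

```text
clock: 3.3
tool_pos: [0.4835, -0.0242, 0.0356]
tcp_rot: [-1.571, -0.033, 0.058]
wrist_force: [-8.5, -5.3, 8.1]
opening: -0.0
```

```bash
cat >> h.py <<'E'
def wpts(c,s,px,z):
    f=c["frame"].shape[0]/2/np.tan(np.radians(c["vertical_fov"])/2)
    h=np.array(c["hand_eye"]); Rt=rot(s["tcp_rot"]); p=np.array(s["tool_pos"])+Rt@h[:3,3]; out=[]
    for u,v in px:
        a,b=u-c["cx"],v-c["cy"]; r=np.hypot(a,b); t=r/f; k=np.sin(t)/max(r,1e-9)
        d=Rt@h[:3,:3]@np.array([a*k,-b*k,-np.cos(t)]); out.append((p+d*(z-p[2])/d[2])[:2])
    return np.array(out)
F0=np.array([.6976,.032]); FY=np.radians(3.15)
def redw(c,s,lim):
    """red-line pixels with world xy in lim=(x0,x1,y0,y1) -> block centre and block-x direction (needs whole line in view)"""
    H,S,V=cv2.split(cv2.cvtColor(c["frame"],cv2.COLOR_BGR2HSV)); m=((H<8)|(H>172))&(S>130)&(V>70)
    ys,xs=np.nonzero(m); P=wpts(c,s,np.c_[xs,ys],.05) if "hand_eye" in c else np.array([onz(c,u,v,.05)[:2] for u,v in zip(xs,ys)])
    P=P[(P[:,0]>lim[0])&(P[:,0]<lim[1])&(P[:,1]>lim[2])&(P[:,1]<lim[3])]
    w,v=np.linalg.eigh(np.cov(P.T)); d=v[:,1]*np.sign(v[0,1]); q=(P-P.mean(0))@d; mid=P.mean(0)+d*(q.max()+q.min())/2
    Rf=np.array([[np.cos(FY),np.sin(FY)],[-np.sin(FY),np.cos(FY)]])
    print("n",len(P),"centre",mid.round(4),"yaw",round(np.degrees(np.arctan2(d[1],d[0])),1),"len",round(np.ptp(q),4),"fence frame",(Rf@(mid-F0)).round(4)); return mid,d
E
python3 - <<'E'
from h import *
s=bot.read_state(); c=bot.capture("wrist"); cv2.imwrite("pics/w2.png",c["frame"]); redw(c,s,(.45,.7,-.15,.15))
c=bot.capture("top"); redw(c,s,(.45,.7,-.15,.15)); c=bot.capture("scene");redw(c,s,(.45,.7,-.15,.15)); cv2.imwrite("pics/s2.png",c["frame"])
E
```

```text
avg = a.mean(axis, **keepdims_kw)
  ret = um.true_divide(
h.py:35: RuntimeWarning: Degrees of freedom <= 0 for slice
  w,v=np.linalg.eigh(np.cov(P.T)); d=v[:,1]*np.sign(v[0,1]); q=(P-P.mean(0))@d; mid=P.mean(0)+d*(q.max()+q.min())/2
  c *= np.true_divide(1, fact)
  c *= np.true_divide(1, fact)
h.py:35: RuntimeWarning: Mean of empty slice.
  w,v=np.linalg.eigh(np.cov(P.T)); d=v[:,1]*np.sign(v[0,1]); q=(P-P.mean(0))@d; mid=P.mean(0)+d*(q.max()+q.min())/2
Traceback (most recent call last):
  File "h.py", line 35, in redw
    w,v=np.linalg.eigh(np.cov(P.T)); d=v[:,1]*np.sign(v[0,1]); q=(P-P.mean(0))@d; mid=P.mean(0)+d*(q.max()+q.min())/2
                                                                                                   ~~~~~^^
ValueError: zero-size array to reduction operation maximum which has no identity
```

```bash
python3 - <<'E' 2>&1 | tail -5
from h import *
s=bot.read_state()
c=bot.capture("scene"); cv2.imwrite("pics/s2.png",c["frame"]);redw(c,s,(.45,.7,-.15,.15)); 
c=bot.capture("top"); cv2.imwrite("pics/t2.png",c["frame"]); redw(c,s,(.45,.7,-.15,.15)); 
E
```

```text
n 33 centre [ 0.5634 -0.0188] yaw 45.4 len 0.0842 fence frame [-0.1368 -0.0433]
n 1212 centre [ 0.5473 -0.017 ] yaw -88.2 len 0.2013 fence frame [-0.1528 -0.0407]
```

Emit:
{"op": "servo_tool", "data": {"motion": [{"tx":0.05,"ty":0.1,"tz":-0.05,"rx":0,"ry":0,"rz":0,"gripper":0},{"tx":0.06,"ty":0.09,"tz":-0.05,"rx":0,"ry":0,"rz":0,"gripper":0},{"tx":0.07,"ty":0.09,"tz":-0.03,"rx":0,"ry":0,"rz":0,"gripper":0},{"tx":0.07,"ty":0.08,"tz":-0.02,"rx":0,"ry":0,"rz":0,"gripper":0},{"tx":0.08,"ty":0.08,"tz":-0.02,"rx":0,"ry":0,"rz":0,"gripper":0},{"tx":0.08,"ty":0.07,"tz":-0.02,"rx":0,"ry":0,"rz":0,"gripper":0},{"tx":0.09,"ty":0.07,"tz":-0.02,"rx":0,"ry":0,"rz":0,"gripper":0},{"tx":0.09,"ty":0.06,"tz":-0.02,"rx":0,"ry":0,"rz":0,"gripper":0}]}}

```text
clock: 4.25
tool_pos: [0.5033, 0.0042, 0.0287]
tcp_rot: [-1.581, -0.013, 0.088]
wrist_force: [-18.2, -6.6, 22.7]
opening: 0.0
```

```bash
python3 - <<'E' 2>&1 | tail -5
from h import *
s=bot.read_state()
c=bot.capture("scene"); cv2.imwrite("pics/s3.png",c["frame"]);redw(c,s,(.45,.7,-.15,.15)); 
c["frame"]=cv2.imread("pics/scene0.png"); redw(c,s,(.45,.7,-.15,.15))
E
```

```text
n 31 centre [ 0.5773 -0.0121] yaw 28.8 len 0.0828 fence frame [-0.1225 -0.0374]
n 37 centre [ 0.5485 -0.028 ] yaw 58.9 len 0.0826 fence frame [-0.1522 -0.0517]
```

Emit:
{"op": "servo_tool", "data": {"motion": [{"tx":0.07,"ty":0.07,"tz":0.03,"rx":0,"ry":0,"rz":0,"gripper":0},{"tx":0.08,"ty":0.07,"tz":0.01,"rx":0,"ry":0,"rz":0,"gripper":0},{"tx":0.08,"ty":0.06,"tz":0,"rx":0,"ry":0,"rz":0,"gripper":0},{"tx":0.09,"ty":0.06,"tz":0,"rx":0,"ry":0,"rz":0,"gripper":0},{"tx":0.09,"ty":0.05,"tz":0,"rx":0,"ry":0,"rz":0,"gripper":0},{"tx":0.1,"ty":0.05,"tz":0,"rx":0,"ry":0,"rz":0,"gripper":0},{"tx":0.1,"ty":0.04,"tz":0,"rx":0,"ry":0,"rz":0,"gripper":0},{"tx":0.1,"ty":0.03,"tz":0,"rx":0,"ry":0,"rz":0,"gripper":0}]}}

```text
clock: 5.1
tool_pos: [0.532, 0.0291, 0.0297]
tcp_rot: [-1.58, 0.004, 0.107]
wrist_force: [-11.3, -0.6, 9.8]
opening: 0.0002
```

```bash
python3 - <<'E' 2>&1 | tail -5
from h import *
s=bot.read_state(); print(rot(s["tcp_rot"]).round(3), s["wrist_force"])
c=bot.capture("scene"); cv2.imwrite("pics/s4.png",c["frame"]);redw(c,s,(.45,.7,-.15,.15)); 
E
```

```text
[[ 0.995 -0.071 -0.066]
 [ 0.065 -0.013  0.998]
 [-0.071 -0.997 -0.008]] [-11.32215041  -0.56014388   9.77454242]
n 40 centre [ 0.5954 -0.007 ] yaw 8.2 len 0.0805 fence frame [-0.1042 -0.0333]
```

The scene camera now gives block yaw 8.2° against the fence's 3.2°, with the centre about 58 mm short of contact and 33 mm to the right of the mark. Next is a push on its right end towards +y, slightly to the robot side so it also turns the last 5°.

Emit:
{"op": "servo_tool", "data": {"motion": [{"tx":-0.6,"ty":0,"tz":0.1,"rx":0.017,"ry":-0.09,"rz":0,"gripper":0},{"tx":-0.2,"ty":0,"tz":0.9,"rx":0,"ry":0,"rz":0,"gripper":0},{"tx":0,"ty":0,"tz":1,"rx":0,"ry":0,"rz":0,"gripper":0},{"tx":0.7,"ty":-0.9,"tz":0.1,"rx":0,"ry":0,"rz":0,"gripper":0},{"tx":0.7,"ty":-0.9,"tz":0,"rx":0,"ry":0,"rz":0,"gripper":0},{"tx":0.7,"ty":-0.9,"tz":0,"rx":0,"ry":0,"rz":0,"gripper":0},{"tx":0,"ty":0,"tz":0,"rx":0,"ry":0,"rz":0,"gripper":0}]}}

```text
clock: 5.85
tool_pos: [0.5855, -0.0895, 0.1334]
tcp_rot: [-1.569, -0.061, 0.051]
wrist_force: [-1.1, -0.3, 0.6]
opening: -0.0004
```

```bash
python3 - <<'E' 2>&1 | tail -8
from h import *
s=bot.read_state(); print(s["tool_pos"],rot(s["tcp_rot"]).round(3), s["wrist_force"])
c=bot.capture("scene"); redw(c,s,(.45,.7,-.15,.15)); 
c=bot.capture("wrist"); redw(c,s,(.45,.7,-.15,.15)); cv2.imwrite("pics/w5.png",c["frame"])
E
```

```text
[ 0.58545476 -0.08945883  0.13339305] [[ 0.997  0.006 -0.071]
 [ 0.071  0.002  0.997]
 [ 0.006 -1.     0.001]] [-1.09905764 -0.30811766  0.58518237]
n 42 centre [ 0.5953 -0.0072] yaw 7.2 len 0.0804 fence frame [-0.1043 -0.0335]
n 800 centre [ 0.5991 -0.0076] yaw 8.8 len 0.0867 fence frame [-0.1005 -0.0342]
```

View pics/w5.png

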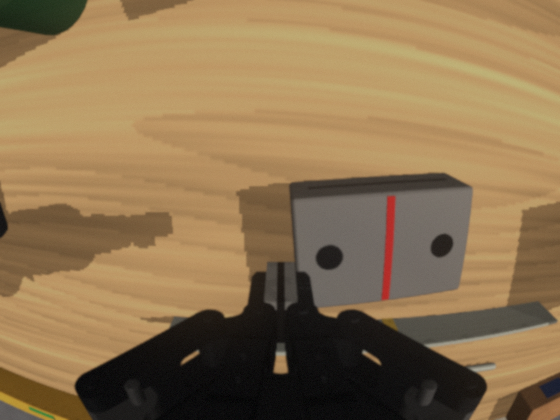

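The wrist view shows the block's red line from (390,196) to (387,298), its right end at column 293 and the fingers just to the right of that end. Wrist and scene agree to about 4 mm. I'll descend and push +y.

Emit:
{"op": "servo_tool", "data": {"motion": [{"tx":0.25,"ty":-0.5,"tz":0,"rx":0,"ry":0,"rz":-0.02,"gripper":0},{"tx":0.05,"ty":0,"tz":-0.4,"rx":0,"ry":0,"rz":0,"gripper":0},{"tx":0,"ty":0,"tz":-0.8,"rx":0,"ry":0,"rz":0,"gripper":0},{"tx":0,"ty":0,"tz":-0.7,"rx":0,"ry":0,"rz":0,"gripper":0},{"tx":0,"ty":0,"tz":-0.1,"rx":0,"ry":0,"rz":0,"gripper":0},{"tx":0,"ty":0,"tz":0,"rx":0,"ry":0,"rz":0,"gripper":0}]}}

```text
clock: 6.55
tool_pos: [0.5986, -0.104, 0.0314]
tcp_rot: [-1.565, -0.055, 0.043]
wrist_force: [0.1, -0.2, 0.5]
opening: 0.0001
```

Emit:
{"op": "servo_tool", "data": {"motion": [{"tx":0,"ty":0.1,"tz":0,"rx":0,"ry":0,"rz":0,"gripper":0},{"tx":0,"ty":0.1,"tz":0,"rx":0,"ry":0,"rz":0,"gripper":0},{"tx":-0.01,"ty":0.1,"tz":0,"rx":0,"ry":0,"rz":0,"gripper":0},{"tx":-0.01,"ty":0.1,"tz":0,"rx":0,"ry":0,"rz":0,"gripper":0},{"tx":-0.01,"ty":0.1,"tz":0,"rx":0,"ry":0,"rz":0,"gripper":0},{"tx":-0.01,"ty":0.1,"tz":0,"rx":0,"ry":0,"rz":0,"gripper":0},{"tx":-0.01,"ty":0.1,"tz":0,"rx":0,"ry":0,"rz":0,"gripper":0}]}}

```text
clock: 7.25
tool_pos: [0.5995, -0.0687, 0.0381]
tcp_rot: [-1.571, -0.063, 0.037]
wrist_force: [-0.4, -4.5, -2.3]
opening: 0.0001
```

```bash
python3 - <<'E' 2>&1 | tail -8
from h import *
s=bot.read_state(); print(s["tool_pos"],rot(s["tcp_rot"]).round(3), s["wrist_force"])
c=bot.capture("scene"); redw(c,s,(.45,.7,-.15,.15)); 
s=bot.read_state();c=bot.capture("wrist"); redw(c,s,(.45,.7,-.15,.15)); cv2.imwrite("pics/w6.png",c["frame"])
E
```

```text
[ 0.59952382 -0.06871757  0.03814459] [[ 0.998  0.017 -0.064]
 [ 0.064 -0.001  0.998]
 [ 0.016 -1.    -0.002]] [-0.35655417 -4.53566771 -2.2550807 ]
n 55 centre [ 0.5398 -0.0268] yaw 34.1 len 0.2141 fence frame [-0.1608 -0.0501]
n 1410 centre [0.5928 0.0168] yaw 8.1 len 0.078 fence frame [-0.1055 -0.0094]
```

Emit:
{"op": "servo_tool", "data": {"motion": [{"tx":-0.01,"ty":0.09,"tz":-0.05,"rx":0,"ry":0,"rz":0,"gripper":0},{"tx":-0.01,"ty":0.09,"tz":-0.02,"rx":0,"ry":0,"rz":0,"gripper":0},{"tx":0,"ty":0,"tz":0,"rx":0,"ry":0,"rz":0,"gripper":0}]}}

```text
clock: 7.65
tool_pos: [0.6013, -0.0616, 0.0378]
tcp_rot: [-1.575, -0.068, 0.034]
wrist_force: [0.4, 0.1, 0.4]
opening: -0.0001
```

```bash
python3 - <<'E' 2>&1 | tail -8
from h import *
s=bot.read_state(); print(s["tool_pos"], s["wrist_force"])
c=bot.capture("scene"); redw(c,s,(.55,.7,-.04,.06)); 
s=bot.read_state();c=bot.capture("wrist"); redw(c,s,(.45,.7,-.15,.15)); cv2.imwrite("pics/w7.png",c["frame"])
E
```

```text
[ 0.60128406 -0.06155979  0.03778964] [0.42170406 0.08212521 0.41760726]
n 42 centre [0.5958 0.0218] yaw 6.6 len 0.0801 fence frame [-0.1022 -0.0045]
n 1434 centre [0.5944 0.0233] yaw 8.5 len 0.0798 fence frame [-0.1035 -0.003 ]
```

View pics/w7.png

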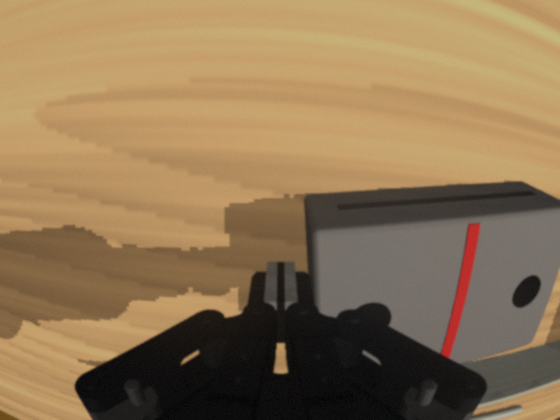

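The block is now at y within about 4 mm of the mark (red line (473,225) to (447,355)), yaw about 7.5°, roughly square. I'll go round behind it with the fingers open for a two-point push that keeps it square.

Emit:
{"op": "servo_tool", "data": {"motion": [{"tx":0,"ty":-0.5,"tz":0.1,"rx":0,"ry":0,"rz":0,"gripper":0},{"tx":0,"ty":0,"tz":1,"rx":0,"ry":0,"rz":0,"gripper":0},{"tx":0,"ty":0,"tz":1,"rx":0,"ry":0,"rz":0,"gripper":0.3},{"tx":-0.62,"ty":0.71,"tz":0,"rx":0,"ry":0,"rz":0,"gripper":1},{"tx":-0.62,"ty":0.71,"tz":0,"rx":0,"ry":0,"rz":0,"gripper":1},{"tx":-0.62,"ty":0.71,"tz":0,"rx":0,"ry":0,"rz":0,"gripper":1},{"tx":0,"ty":0,"tz":0,"rx":0,"ry":0,"rz":0,"gripper":1},{"tx":0,"ty":0,"tz":0,"rx":0,"ry":0,"rz":0,"gripper":1}]}}

```text
clock: 8.55
tool_pos: [0.5045, 0.0271, 0.1456]
tcp_rot: [-1.564, -0.067, 0.032]
wrist_force: [-0.2, 0.3, 0.8]
opening: 0.0844
```

```bash
cat >> h.py <<'E'
def tf(s):
    Rf=np.array([[np.cos(FY),np.sin(FY)],[-np.sin(FY),np.cos(FY)]]); T=rot(s["tcp_rot"])
    print("tool",s["tool_pos"].round(4),"fence frame",(Rf@(s["tool_pos"][:2]-F0)).round(4),"jaw yaw",round(np.degrees(np.arctan2(T[1,2],T[0,2])),2),"approach",T[:,1].round(3),"F",s["wrist_force"].round(1))
E
python3 - <<'E' 2>&1 | tail -8
from h import *
s=bot.read_state(); tf(s)
c=bot.capture("scene"); redw(c,s,(.55,.7,-.04,.08)); 
s=bot.read_state();c=bot.capture("wrist"); cv2.imwrite("pics/w8.png",c["frame"]); redw(c,s,(.5,.7,-.05,.1))
H,S,V=cv2.split(cv2.cvtColor(c["frame"],cv2.COLOR_BGR2HSV)); m=(H>22)&(H<35)&(S>140)&(V>90); ys,xs=np.nonzero(m)
P=wpts(c,s,np.c_[xs,ys],.045); k=(P[:,0]>.65)&(P[:,0]<.75)&(abs(P[:,1]-.03)<.04); print("yellow",k.sum(),P[k].mean(0) if k.any() else 0,P[k].min(0),P[k].max(0))
E
```

```text
tool [0.5045 0.0271 0.1456] fence frame [-0.193   0.0057] jaw yaw 93.62 approach [ 0.022  0.007 -1.   ] F [-0.2  0.3  0.8]
n 42 centre [0.5977 0.0221] yaw 6.9 len 0.084 fence frame [-0.1003 -0.0044]
n 552 centre [0.5977 0.0236] yaw 8.4 len 0.0862 fence frame [-0.1002 -0.0029]
Traceback (most recent call last):
ValueError: zero-size array to reduction operation minimum which has no identity
```

Emit:
{"op": "servo_tool", "data": {"motion": [{"tx":0,"ty":-0.12,"tz":-0.8,"rx":-0.01,"ry":0.028,"rz":-0.01,"gripper":1},{"tx":0,"ty":0,"tz":-0.8,"rx":0,"ry":0,"rz":0,"gripper":1},{"tx":0,"ty":0,"tz":-0.7,"rx":0,"ry":0,"rz":0,"gripper":1},{"tx":0,"ty":0,"tz":-0.1,"rx":0,"ry":0,"rz":0,"gripper":1},{"tx":0,"ty":0,"tz":0,"rx":0,"ry":0,"rz":0,"gripper":1}]}}

```text
clock: 9.15
tool_pos: [0.511, 0.0162, 0.0242]
tcp_rot: [-1.572, -0.042, 0.034]
wrist_force: [-0.4, -0.3, -0.1]
opening: 0.0855
```

```bash
python3 - <<'E' 2>&1 | tail -8
from h import *
s=bot.read_state(); tf(s)
E
```

```text
tool [0.511  0.0162 0.0242] fence frame [-0.1872 -0.0056] jaw yaw 92.78 approach [ 0.005 -0.002 -1.   ] F [-0.4 -0.3 -0.1]
```

Emit:
{"op": "servo_tool", "data": {"motion": [{"tx":0.12,"ty":0.01,"tz":0,"rx":0,"ry":0,"rz":0.01,"gripper":1},{"tx":0.12,"ty":0.01,"tz":0,"rx":0,"ry":0,"rz":0,"gripper":1},{"tx":0.12,"ty":0.01,"tz":0,"rx":0,"ry":0,"rz":0,"gripper":1},{"tx":0.12,"ty":0.01,"tz":0,"rx":0,"ry":0,"rz":0,"gripper":1},{"tx":0.12,"ty":0.01,"tz":0,"rx":0,"ry":0,"rz":0,"gripper":1},{"tx":0.12,"ty":0.01,"tz":0,"rx":0,"ry":0,"rz":0,"gripper":1},{"tx":0.12,"ty":0.01,"tz":0,"rx":0,"ry":0,"rz":0,"gripper":1},{"tx":0.12,"ty":0.01,"tz":0,"rx":0,"ry":0,"rz":0,"gripper":1}]}}

```text
clock: 9.95
tool_pos: [0.5592, 0.0201, 0.0291]
tcp_rot: [-1.572, -0.041, 0.05]
wrist_force: [-13.8, -1.1, 10.9]
opening: 0.0856
```

```bash
python3 - <<'E' 2>&1 | tail -8
from h import *
s=bot.read_state(); tf(s)
c=bot.capture("scene"); cv2.imwrite("pics/s9.png",c["frame"]); redw(c,s,(.55,.72,-.04,.08)); 
s=bot.read_state();c=bot.capture("wrist"); cv2.imwrite("pics/w9.png",c["frame"]); redw(c,s,(.5,.72,-.05,.1))
E
```

```text
tool [0.5592 0.0201 0.0291] fence frame [-0.1388 -0.0043] jaw yaw 93.33 approach [-0.006 -0.002 -1.   ] F [-13.8  -1.1  10.9]
n 38 centre [0.6158 0.0218] yaw 3.4 len 0.0791 fence frame [-0.0822 -0.0057]
n 347 centre [0.5816 0.0209] yaw 4.4 len 0.0163 fence frame [-0.1165 -0.0047]
```

The block is square now (yaw 3.4° against 3.2°), 36 mm from the fence, but about 5 mm right of the mark. I'll nudge its right end once more before it meets the fence.

Emit:
{"op": "servo_tool", "data": {"motion": [{"tx":-0.5,"ty":0,"tz":0,"rx":0,"ry":0,"rz":0,"gripper":1},{"tx":0,"ty":0,"tz":0.8,"rx":0,"ry":0,"rz":0,"gripper":1},{"tx":0,"ty":0,"tz":0.9,"rx":0,"ry":0,"rz":0,"gripper":0},{"tx":0.58,"ty":-0.67,"tz":0,"rx":0,"ry":0,"rz":0,"gripper":0},{"tx":0.58,"ty":-0.67,"tz":0,"rx":0,"ry":0,"rz":0,"gripper":0},{"tx":0.58,"ty":-0.67,"tz":0,"rx":0,"ry":0,"rz":0,"gripper":0},{"tx":0,"ty":0,"tz":0,"rx":0,"ry":0,"rz":0,"gripper":0},{"tx":0,"ty":0,"tz":0,"rx":0,"ry":0,"rz":0,"gripper":0}]}}

```text
clock: 10.85
tool_pos: [0.6317, -0.0844, 0.1243]
tcp_rot: [-1.578, -0.058, 0.035]
wrist_force: [-0.0, -0.4, -0.1]
opening: 0.0005
```

```bash
python3 - <<'E' 2>&1 | tail -8
from h import *
s=bot.read_state(); tf(s)
c=bot.capture("scene");  redw(c,s,(.55,.72,-.04,.08)); 
s=bot.read_state();c=bot.capture("wrist"); cv2.imwrite("pics/w10.png",c["frame"]); redw(c,s,(.5,.72,-.05,.1))
H,S,V=cv2.split(cv2.cvtColor(c["frame"],cv2.COLOR_BGR2HSV)); m=(H>22)&(H<35)&(S>140)&(V>90); ys,xs=np.nonzero(m)
P=wpts(c,s,np.c_[xs,ys],.045); k=(P[:,0]>.65)&(P[:,0]<.75)&(abs(P[:,1]-.03)<.04); print("yellow",k.sum(),P[k].mean(0), P[k][np.argsort(P[k][:,0])[:10]].mean(0))
E
```

```text
tool [ 0.6317 -0.0844  0.1243] fence frame [-0.0722 -0.1126] jaw yaw 93.41 approach [ 0.015 -0.007 -1.   ] F [-0.  -0.4 -0.1]
n 38 centre [0.6158 0.0218] yaw 3.4 len 0.0791 fence frame [-0.0822 -0.0057]
n 860 centre [0.6173 0.0233] yaw 3.4 len 0.0867 fence frame [-0.0806 -0.0043]
yellow 106 [0.70376382 0.02331075] [0.69819553 0.03148315]
```

View pics/w10.png

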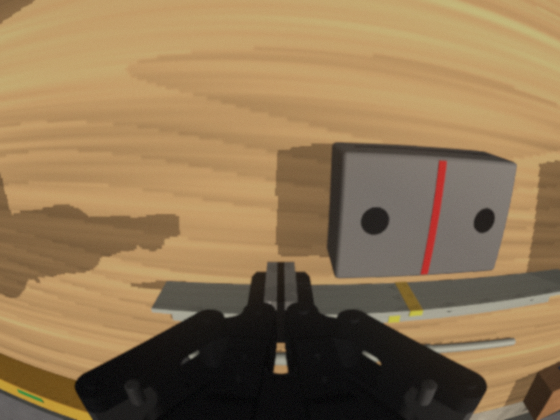

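The wrist view shows the block square to the fence, its red line from (443,162) to (425,272), and the yellow mark on the fence face from about (402,284) to (416,314).

```bash
python3 - <<'E' 2>&1 | tail -12
from h import *
s=bot.read_state();c=bot.capture("wrist"); im=c["frame"]
H,S,V=cv2.split(cv2.cvtColor(im,cv2.COLOR_BGR2HSV)); m=(H>20)&(H<36)&(S>140)&(V>60)
for v in range(280,318,3):
    xs=[u for u in range(385,430) if m[v,u] and S[v,u]>170]; print(v,xs[:1],xs[-1:],end="; ")
print(); print(wpts(c,s,[(401,284)],0),wpts(c,s,[(416.5,313)],.045)); redw(c,s,(.5,.72,-.05,.1))
# fence face lines: dark face edges
g=cv2.cvtColor(im,cv2.COLOR_BGR2GRAY).astype(int)
for u in (200,230,350,450,520): print(u,g[270:325:2,u].tolist())
E
```

```text
280 [] []; 283 [] []; 286 [400] [400]; 289 [401] [401]; 292 [403] [404]; 295 [403] [407]; 298 [406] [407]; 301 [406] [409]; 304 [408] [412]; 307 [409] [416]; 310 [413] [418]; 313 [] []; 316 [] []; 
[[0.69965921 0.03418587]] [[0.70046101 0.03399188]]
n 859 centre [0.6172 0.0233] yaw 3.3 len 0.0867 fence frame [-0.0808 -0.0043]
200 [148, 146, 150, 166, 166, 167, 151, 96, 87, 84, 85, 86, 84, 83, 84, 86, 82, 84, 82, 78, 63, 31, 25, 25, 23, 20, 24, 24]
230 [151, 152, 147, 148, 163, 165, 163, 119, 83, 82, 84, 84, 83, 82, 84, 84, 84, 81, 83, 77, 79, 82, 116, 109, 37, 22, 20, 21]
350 [112, 111, 111, 111, 118, 152, 160, 139, 92, 84, 84, 83, 83, 82, 83, 84, 83, 84, 84, 73, 32, 21, 22, 23, 25, 27, 24, 23]
450 [111, 109, 120, 149, 152, 111, 87, 86, 87, 84, 86, 86, 83, 84, 87, 85, 83, 79, 85, 133, 159, 150, 161, 160, 156, 150, 148, 155]
520 [153, 142, 107, 82, 81, 84, 83, 80, 82, 85, 79, 83, 82, 78, 108, 158, 160, 159, 158, 159, 165, 164, 160, 160, 160, 155, 151, 153]
```

Emit:
{"op": "servo_tool", "data": {"motion": [{"tx":-0.18,"ty":0.06,"tz":-0.4,"rx":0.01,"ry":0.02,"rz":0,"gripper":0},{"tx":0,"ty":0,"tz":-0.8,"rx":0,"ry":0,"rz":0,"gripper":0},{"tx":0,"ty":0,"tz":-0.6,"rx":0,"ry":0,"rz":0,"gripper":0},{"tx":0,"ty":0,"tz":-0.05,"rx":0,"ry":0,"rz":0,"gripper":0},{"tx":0,"ty":0,"tz":0,"rx":0,"ry":0,"rz":0,"gripper":0}]}}

```text
clock: 11.5
tool_pos: [0.6154, -0.0741, 0.0257]
tcp_rot: [-1.566, -0.046, 0.058]
wrist_force: [-0.2, -0.1, 0.6]
opening: -0.0001
```

Emit:
{"op": "servo_tool", "data": {"motion": [{"tx":0.1,"ty":0.06,"tz":0.05,"rx":0,"ry":0,"rz":0,"gripper":0},{"tx":0,"ty":0.1,"tz":0,"rx":0,"ry":0,"rz":0,"gripper":0},{"tx":0,"ty":0.1,"tz":0,"rx":0,"ry":0,"rz":0,"gripper":0},{"tx":0,"ty":0.08,"tz":0,"rx":0,"ry":0,"rz":0,"gripper":0},{"tx":0,"ty":0,"tz":0,"rx":0,"ry":0,"rz":0,"gripper":0}]}}

```text
clock: 12.0
tool_pos: [0.6231, -0.0563, 0.0331]
tcp_rot: [-1.569, -0.051, 0.055]
wrist_force: [-0.3, 0.9, -1.7]
opening: 0.0
```

```bash
python3 - <<'E' 2>&1 | tail -8
from h import *
s=bot.read_state(); tf(s)
c=bot.capture("scene");  redw(c,s,(.57,.72,-.02,.06)); 
s=bot.read_state();c=bot.capture("wrist"); redw(c,s,(.5,.72,-.05,.1))
E
```

```text
tool [ 0.6231 -0.0563  0.0331] fence frame [-0.0792 -0.0841] jaw yaw 93.87 approach [-0.002  0.001 -1.   ] F [-0.3  0.9 -1.7]
n 42 centre [0.6172 0.0262] yaw 3.5 len 0.0829 fence frame [-0.0806 -0.0013]
n 1481 centre [0.6123 0.0278] yaw 4.1 len 0.0767 fence frame [-0.0854  0.0005]
```

Emit:
{"op": "servo_tool", "data": {"motion": [{"tx":0,"ty":0.05,"tz":0,"rx":0,"ry":0,"rz":0,"gripper":0},{"tx":0,"ty":0,"tz":0,"rx":0,"ry":0,"rz":0,"gripper":0},{"tx":0,"ty":-0.5,"tz":0,"rx":0,"ry":0,"rz":0,"gripper":0},{"tx":0,"ty":-0.1,"tz":1,"rx":0,"ry":0,"rz":0,"gripper":0},{"tx":0,"ty":0,"tz":0.9,"rx":0,"ry":0,"rz":0,"gripper":0},{"tx":0,"ty":0,"tz":0,"rx":0,"ry":0,"rz":0,"gripper":0}]}}

```text
clock: 12.7
tool_pos: [0.6205, -0.083, 0.1272]
tcp_rot: [-1.564, -0.045, 0.06]
wrist_force: [0.8, -1.0, 0.6]
opening: 0.0003
```

```bash
cat >> h.py <<'E'
def mark(c,s):
    H,S,V=cv2.split(cv2.cvtColor(c["frame"],cv2.COLOR_BGR2HSV)); m=((H>20)&(H<36)&(S>170)&(V>60)).astype(np.uint8)
    ys,xs=np.nonzero(m); P=wpts(c,s,np.c_[xs,ys],.0); k=(P[:,0]>.68)&(P[:,0]<.8)&(abs(P[:,1]-.035)<.05)
    q=np.c_[xs,ys][k]; a=q[q[:,1]<q[:,1].min()+4].mean(0); print("mark px",a,"at z=0:",wpts(c,s,[a],0))
E
python3 - <<'E' 2>&1 | tail -8
from h import *
s=bot.read_state(); tf(s)
c=bot.capture("scene");  redw(c,s,(.57,.72,-.02,.06)); 
s=bot.read_state();c=bot.capture("wrist"); cv2.imwrite("pics/w12.png",c["frame"]); redw(c,s,(.5,.72,-.05,.1)); mark(c,s)
E
```

```text
tool [ 0.6205 -0.083   0.1272] fence frame [-0.0833 -0.1106] jaw yaw 93.83 approach [-0.01   0.006 -1.   ] F [ 0.8 -1.   0.6]
n 40 centre [0.6169 0.0284] yaw 3.6 len 0.0829 fence frame [-0.0808  0.0008]
n 788 centre [0.6177 0.0299] yaw 4.1 len 0.0867 fence frame [-0.0799  0.0023]
mark px [394.4 300.6] at z=0: [[0.70272963 0.03500769]]
```

Aligned on the mark by both cameras: within about 1 mm, and 0 mm relative to the mark in the wrist view. Now the final two-finger push.

Emit:
{"op": "servo_tool", "data": {"motion": [{"tx":-0.6,"ty":0.7,"tz":0,"rx":-0.007,"ry":-0.013,"rz":-0.014,"gripper":1},{"tx":-0.6,"ty":0.7,"tz":0,"rx":0,"ry":0,"rz":0,"gripper":1},{"tx":-0.6,"ty":0.7,"tz":0,"rx":0,"ry":0,"rz":0,"gripper":1},{"tx":0,"ty":0,"tz":0,"rx":0,"ry":0,"rz":0,"gripper":1},{"tx":0,"ty":0,"tz":0,"rx":0,"ry":0,"rz":0,"gripper":1}]}}

```text
clock: 13.3
tool_pos: [0.5181, 0.0271, 0.1118]
tcp_rot: [-1.564, -0.026, 0.059]
wrist_force: [0.3, 0.3, -0.7]
opening: 0.0724
```

```bash
python3 - <<'E' 2>&1 | tail -8
from h import *
s=bot.read_state(); tf(s)
E
```

```text
tool [0.5181 0.0271 0.1118] fence frame [-0.1795  0.005 ] jaw yaw 93.1 approach [-0.021  0.006 -1.   ] F [ 0.3  0.3 -0.7]
```

Emit:
{"op": "servo_tool", "data": {"motion": [{"tx":0.1,"ty":-0.1,"tz":-0.2,"rx":-0.008,"ry":-0.027,"rz":0,"gripper":1},{"tx":0,"ty":0,"tz":-0.8,"rx":0,"ry":0,"rz":0,"gripper":1},{"tx":0,"ty":0,"tz":-0.6,"rx":0,"ry":0,"rz":0,"gripper":1},{"tx":0,"ty":0,"tz":-0.1,"rx":0,"ry":0,"rz":0,"gripper":1},{"tx":0,"ty":0,"tz":0,"rx":0,"ry":0,"rz":0,"gripper":1}]}}

```text
clock: 13.8
tool_pos: [0.5255, 0.0196, 0.0228]
tcp_rot: [-1.571, -0.042, 0.041]
wrist_force: [0.0, 0.4, 0.6]
opening: 0.0856
```

```bash
python3 - <<'E' 2>&1 | tail -8
from h import *
s=bot.read_state(); tf(s)
E
```

```text
tool [0.5255 0.0196 0.0228] fence frame [-0.1725 -0.0029] jaw yaw 93.01 approach [ 0.001 -0.    -1.   ] F [0.  0.4 0.6]
```

Emit:
{"op": "servo_tool", "data": {"motion": [{"tx":0.12,"ty":0.007,"tz":0.02,"rx":0,"ry":0,"rz":0,"gripper":1},{"tx":0.12,"ty":0.007,"tz":0,"rx":0,"ry":0,"rz":0,"gripper":1},{"tx":0.12,"ty":0.007,"tz":0,"rx":0,"ry":0,"rz":0,"gripper":1},{"tx":0.12,"ty":0.007,"tz":0,"rx":0,"ry":0,"rz":0,"gripper":1},{"tx":0.12,"ty":0.007,"tz":0,"rx":0,"ry":0,"rz":0,"gripper":1},{"tx":0.12,"ty":0.007,"tz":0,"rx":0,"ry":0,"rz":0,"gripper":1},{"tx":0.12,"ty":0.007,"tz":0,"rx":0,"ry":0,"rz":0,"gripper":1},{"tx":0.12,"ty":0.007,"tz":0,"rx":0,"ry":0,"rz":0,"gripper":1},{"tx":0.12,"ty":0.007,"tz":0,"rx":0,"ry":0,"rz":0,"gripper":1}]}}

```text
clock: 14.7
tool_pos: [0.5769, 0.0222, 0.028]
tcp_rot: [-1.571, -0.028, 0.058]
wrist_force: [-13.7, -1.3, 10.2]
opening: 0.0856
```

```bash
python3 - <<'E' 2>&1 | tail -8
from h import *
s=bot.read_state(); tf(s)
c=bot.capture("scene"); cv2.imwrite("pics/s13.png",c["frame"]);  redw(c,s,(.58,.74,-.02,.06)); 
E
```

```text
tool [0.5769 0.0222 0.028 ] fence frame [-0.1211 -0.0032] jaw yaw 93.1 approach [-0.019 -0.002 -1.   ] F [-13.7  -1.3  10.2]
n 39 centre [0.6326 0.0292] yaw 3.4 len 0.0817 fence frame [-0.065   0.0008]
```

Emit:
{"op": "servo_tool", "data": {"motion": [{"tx":0.08,"ty":0.004,"tz":0,"rx":0,"ry":-0.01,"rz":0,"gripper":1},{"tx":0.08,"ty":0.004,"tz":0,"rx":0,"ry":-0.01,"rz":0,"gripper":1},{"tx":0.08,"ty":0.004,"tz":0,"rx":0,"ry":0,"rz":0,"gripper":1},{"tx":0.08,"ty":0.004,"tz":0,"rx":0,"ry":0,"rz":0,"gripper":1}]}}

```text
clock: 15.15
tool_pos: [0.5832, 0.0229, 0.0272]
tcp_rot: [-1.572, -0.02, 0.068]
wrist_force: [-12.3, -1.5, 10.5]
opening: 0.0855
```

Emit:
{"op": "servo_tool", "data": {"motion": [{"tx":0.05,"ty":0.003,"tz":0,"rx":0,"ry":0,"rz":0,"gripper":1}]}}

```text
clock: 15.25
tool_pos: [0.5834, 0.0229, 0.0272]
tcp_rot: [-1.572, -0.015, 0.074]
wrist_force: [-11.4, -2.8, 9.7]
opening: 0.0855
```

Emit:
{"op": "servo_tool", "data": {"motion": [{"tx":0.05,"ty":0.003,"tz":0,"rx":0,"ry":0,"rz":0,"gripper":1}]}}

```text
clock: 15.35
tool_pos: [0.5833, 0.023, 0.0272]
tcp_rot: [-1.572, -0.01, 0.08]
wrist_force: [-14.1, -1.6, 11.8]
opening: 0.0858
```

```bash
python3 - <<'E' 2>&1 | tail -8
from h import *
s=bot.read_state(); tf(s)
c=bot.capture("scene"); redw(c,s,(.58,.74,-.02,.06)); 
E
```

```text
tool [0.5833 0.023  0.0272] fence frame [-0.1147 -0.0028] jaw yaw 93.26 approach [-0.044 -0.004 -0.999] F [-14.1  -1.6  11.8]
n 38 centre [0.6402 0.03  ] yaw 3.2 len 0.0814 fence frame [-0.0574  0.0012]
```

Emit:
{"op": "servo_tool", "data": {"motion": [{"tx":0.13,"ty":0.007,"tz":0,"rx":0,"ry":-0.04,"rz":0,"gripper":1},{"tx":0.13,"ty":0.007,"tz":0,"rx":0,"ry":-0.03,"rz":0,"gripper":1}]}}

```text
clock: 15.6
tool_pos: [0.5913, 0.0236, 0.0266]
tcp_rot: [-1.574, -0.043, 0.047]
wrist_force: [-12.0, -0.4, 8.2]
opening: 0.0852
```

Emit:
{"op": "servo_tool", "data": {"motion": [{"tx":0.12,"ty":0.007,"tz":0,"rx":0,"ry":-0.02,"rz":0,"gripper":1}]}}

```text
clock: 15.7
tool_pos: [0.5947, 0.0239, 0.0263]
tcp_rot: [-1.575, -0.051, 0.04]
wrist_force: [-12.9, -0.7, 8.7]
opening: 0.0853
```

```bash
python3 - <<'E' 2>&1 | tail -8
from h import *
s=bot.read_state(); tf(s)
c=bot.capture("scene"); redw(c,s,(.58,.74,-.02,.06)); 
E
```

```text
tool [0.5947 0.0239 0.0263] fence frame [-0.1032 -0.0024] jaw yaw 93.32 approach [ 0.007 -0.004 -1.   ] F [-12.9  -0.7   8.7]
n 40 centre [0.6517 0.0312] yaw 3.6 len 0.0806 fence frame [-0.0459  0.0017]
```

Emit:
{"op": "servo_tool", "data": {"motion": [{"tx":0.1,"ty":0.005,"tz":0,"rx":0,"ry":0,"rz":0,"gripper":1}]}}

```text
clock: 15.85
tool_pos: [0.5964, 0.0242, 0.0258]
tcp_rot: [-1.575, -0.045, 0.047]
wrist_force: [-25.7, -4.0, 18.9]
opening: 0.0854
```

Emit:
{"op": "servo_tool", "data": {"motion": [{"tx":0.1,"ty":0.005,"tz":0,"rx":0,"ry":-0.02,"rz":0,"gripper":1}]}}

```text
clock: 15.95
tool_pos: [0.5964, 0.0243, 0.0251]
tcp_rot: [-1.575, -0.047, 0.045]
wrist_force: [-23.8, -4.2, 17.0]
opening: 0.0859
```

```bash
python3 - <<'E' 2>&1 | tail -8
from h import *
s=bot.read_state(); tf(s)
c=bot.capture("scene"); redw(c,s,(.58,.74,-.02,.06)); cv2.imwrite("pics/s16.png",cv2.resize(c["frame"][180:310,180:380],None,fx=4,fy=4,interpolation=cv2.INTER_CUBIC))
E
```

```text
tool [0.5964 0.0243 0.0251] fence frame [-0.1015 -0.0022] jaw yaw 93.36 approach [ 0.001 -0.005 -1.   ] F [-23.8  -4.2  17. ]
n 42 centre [0.6518 0.0312] yaw 3.1 len 0.0808 fence frame [-0.0458  0.0017]
```

View pics/s16.png

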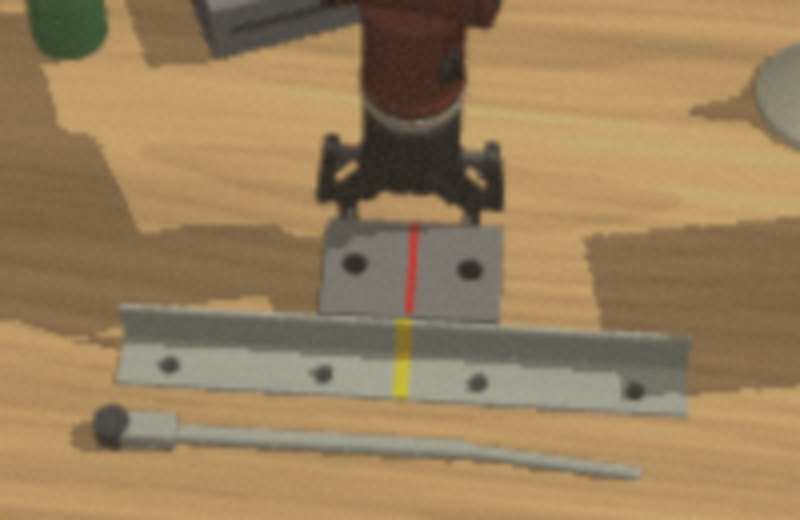

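The crop shows the block flat along the fence face (edges coincident at row 318). The red line ends at x≈409 and the yellow mark tops out at x≈404, so it is about 2–4 mm too far to +y. I'll measure that to subpixel with the same camera.

```bash
cat > fin.py <<'E'
from h import *
def offs(c):
    im=c["frame"].astype(float); B,G,Rr=im[...,0],im[...,1],im[...,2]
    def line(wt,r0,r1,u0,u1,z):
        L=[]
        for v in range(r0,r1):
            w=np.clip(wt[v,u0:u1],0,None); w[w<0.25*max(w.max(),1)]=0
            if w.max()<25: continue
            u=(w*np.arange(u0,u1)).sum()/w.sum(); L.append([v,u,*onz(c,u,v,z)[:2]])
        return np.array(L)
    red=line(Rr-G,236,259,270,295,.05); ye=line((Rr+G)/2-B-25,258,280,272,290,.045)
    return red,ye
if __name__=="__main__":
    A=[];
    for i in range(3):
        c=bot.capture("scene"); red,ye=offs(c); A.append((red,ye))
    print(red[:, :2].round(2).tolist()); print(ye[:, :2].round(2).tolist())
    n=np.array([-np.sin(FY),np.cos(FY)])
    for red,ye in A:
        d=red[-4:,2:]; print("red y_f",np.round((red[:,2:]-F0)@n*1000,1).mean().round(2),"yellow rows (z=.045) y_f",np.round((ye[:,2:]-F0)@n*1000,1))
E
python3 fin.py
```

```text
[[236.0, 283.31], [237.0, 283.06], [238.0, 283.02], [239.0, 282.96], [240.0, 282.94], [241.0, 282.93], [242.0, 282.86], [243.0, 282.8], [244.0, 282.78], [245.0, 282.78], [246.0, 282.75], [247.0, 282.52], [248.0, 282.48], [249.0, 282.44], [250.0, 282.41], [251.0, 282.13], [252.0, 282.09], [253.0, 282.03], [254.0, 281.96], [255.0, 281.93], [256.0, 281.94], [257.0, 281.94], [258.0, 281.91]]
[[259.0, 280.5], [260.0, 280.54], [261.0, 280.54], [262.0, 280.51], [263.0, 280.51], [264.0, 280.53], [265.0, 280.53], [266.0, 280.43], [267.0, 280.4], [268.0, 280.42], [269.0, 280.41], [270.0, 280.18], [271.0, 280.05], [272.0, 280.03], [273.0, 279.97], [274.0, 279.9], [275.0, 279.69], [276.0, 279.65], [277.0, 279.62], [278.0, 279.58], [279.0, 279.59]]
red y_f 2.16 yellow rows (z=.045) y_f [-1.6 -1.2 -1.  -0.9 -0.6 -0.4 -0.2 -0.   0.   0.2  0.4 -0.1 -0.2 -0.1
 -0.   0.1 -0.5 -0.3 -0.2 -0.1  0.2]
red y_f 2.2 yellow rows (z=.045) y_f [-1.5 -1.2 -0.9 -0.8 -0.5 -0.4 -0.3 -0.2  0.   0.2  0.5 -0.1 -0.2 -0.1
 -0.1  0.  -0.4 -0.4 -0.2 -0.1  0.3]
red y_f 2.17 yellow rows (z=.045) y_f [-1.5 -1.2 -1.  -0.8 -0.6 -0.3 -0.1 -0.2 -0.   0.2  0.4 -0.1 -0.2 -0.1
 -0.  -0.  -0.4 -0.3 -0.2 -0.1  0.2]
```

Emit:
{"op": "servo_tool", "data": {"motion": [{"tx":-0.6,"ty":0,"tz":0,"rx":0,"ry":0,"rz":0,"gripper":1},{"tx":0,"ty":0,"tz":0.8,"rx":0,"ry":0,"rz":0,"gripper":1},{"tx":0,"ty":0,"tz":1,"rx":0,"ry":0,"rz":0,"gripper":0},{"tx":0.5,"ty":0.8,"tz":0,"rx":0,"ry":0,"rz":0,"gripper":0},{"tx":0.5,"ty":0.8,"tz":0,"rx":0,"ry":0,"rz":0,"gripper":0},{"tx":0.5,"ty":0.8,"tz":0,"rx":0,"ry":0,"rz":0,"gripper":0},{"tx":0,"ty":0,"tz":0,"rx":0,"ry":0,"rz":0,"gripper":0},{"tx":0,"ty":0,"tz":0,"rx":0,"ry":0,"rz":0,"gripper":0}]}}

```text
clock: 16.95
tool_pos: [0.641, 0.1492, 0.1199]
tcp_rot: [-1.573, -0.044, 0.043]
wrist_force: [-0.6, 0.6, 0.0]
opening: -0.0001
```

```bash
python3 - <<'E' 2>&1 | tail -12
from h import *
s=bot.read_state(); tf(s)
c=bot.capture("scene"); redw(c,s,(.58,.74,-.02,.06)); 
s=bot.read_state();c=bot.capture("wrist"); im=c["frame"]; cv2.imwrite("pics/w17.png",im); redw(c,s,(.58,.74,-.02,.08)); mark(c,s)
t=bot.capture("top"); cv2.imwrite("pics/t17.png",t["frame"])
E
python3 fin.py | tail -1
```

```text
tool [0.641  0.1492 0.1199] fence frame [-0.0501  0.1202] jaw yaw 93.19 approach [ 0.001 -0.003 -1.   ] F [-0.6  0.6  0. ]
n 38 centre [0.6517 0.0315] yaw 3.6 len 0.0806 fence frame [-0.0459  0.002 ]
n 810 centre [0.6523 0.0327] yaw 3.2 len 0.086 fence frame [-0.0452  0.0032]
Traceback (most recent call last):
  File "h.py", line 44, in mark
    q=np.c_[xs,ys][k]; a=q[q[:,1]<q[:,1].min()+4].mean(0); print("mark px",a,"at z=0:",wpts(c,s,[a],0))
                                  ~~~~~~~~~~^^
ValueError: zero-size array to reduction operation minimum which has no identity
 -0.1  0.  -0.4 -0.3 -0.2 -0.1  0.2]
```

View pics/w17.png

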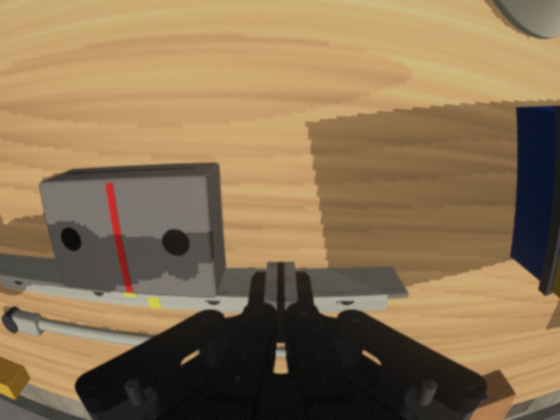

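The wrist view shows the red line running from (110,184) to (128,291), with a yellow sliver of the fence top next to it at about (129,295) and the foot part of the mark at (153,302). I'll measure the sliver's centre against the extended red line.

```bash
python3 - <<'E' 2>&1 | tail -12
from h import *
s=bot.read_state();c=bot.capture("wrist"); im=c["frame"].astype(float)
B,G,R_=im[...,0],im[...,1],im[...,2]; wt=(R_+G)/2-B-50; rd=R_-G
n=np.array([-np.sin(FY),np.cos(FY)])
for v in range(278,310,1):
    w=np.clip(wt[v,105:175].copy(),0,None); w[G[v,105:175]<90]=0; r=np.clip(rd[v,105:150]-50,0,None)
    o=[v]
    if r.max()>20: u=(r*np.arange(105,150)).sum()/r.sum(); o+=["red",round(u,1),((wpts(c,s,[(u,v)],.05)[0]-F0)@n*1000).round(1)]
    if w.max()>20:
        xs=np.nonzero(w>0.3*w.max())[0]+105; u=(w*np.arange(105,175)).sum()/w.sum(); p=wpts(c,s,[(u,v)],.045)[0]-F0; o+=["yel",xs.min(),xs.max(),round(u,1),(p@n*1000).round(1),"x",p[0].round(4)]
    if len(o)>1: print(*o)
E
python3 - <<'E'
import cv2
a=cv2.imread("pics/w17.png")[260:315,80:190]; b=cv2.imread("pics/t17.png")[140:195,220:330]
cv2.imwrite("pics/z17.png",cv2.vconcat([cv2.resize(x,None,fx=5,fy=5,interpolation=cv2.INTER_CUBIC) for x in (a,b)]))
E
```

```text
298 yel 128 138 134.2 1.2 x 0.0059
299 yel 150 160 154.5 19.5 x 0.0043
300 yel 150 160 155.2 19.9 x 0.0052
301 yel 150 161 155.5 20.0 x 0.0061
302 yel 151 161 155.7 20.0 x 0.0071
303 yel 151 161 156.0 20.0 x 0.0081
304 yel 151 161 156.2 20.0 x 0.009
305 yel 151 162 151.6 15.7 x 0.0106
306 yel 152 162 145.6 10.0 x 0.0124
307 yel 152 162 142.0 6.5 x 0.014
308 yel 152 162 140.5 4.8 x 0.0152
309 yel 105 163 139.1 3.2 x 0.0165[ WARN:0@0.035] global loadsave.cpp:275 findDecoder imread_('pics/t17.png'): can't open/read file: check file path/integrity
Traceback (most recent call last):
TypeError: 'NoneType' object is not subscriptable
```

```bash
python3 - <<'E' 2>&1
from h import *
im=cv2.imread("pics/w17.png").astype(int); s=bot.read_state(); c=bot.capture("wrist")
n=np.array([-np.sin(FY),np.cos(FY)])
for v in (270,280,288):
    r=np.clip(im[v,105:150,2]-im[v,105:150,1]-40,0,None); u=(r*np.arange(105,150)).sum()/r.sum(); print("red",v,round(u,1),((wpts(c,s,[(u,v)],.05)[0]-F0)@n*1000).round(1))
for v in range(291,299):
    y=((im[v,105:150,1]+im[v,105:150,2])//2-im[v,105:150,0]); k=np.nonzero(y>60)[0]
    if len(k): u=k.mean()+105; p=wpts(c,s,[(u,v)],.045)[0]-F0; print("yel",v,k.min()+105,k.max()+105,(p@n*1000).round(1),"x",p[0].round(4))
t=bot.capture("top"); cv2.imwrite("pics/t17.png",t["frame"])
a=cv2.imread("pics/w17.png")[260:315,80:190]; b=t["frame"][140:195,220:330]
cv2.imwrite("pics/z17.png",cv2.vconcat([cv2.resize(x,None,fx=5,fy=5,interpolation=cv2.INTER_CUBIC) for x in (a,b)]))
E
```

```text
red 270 124.2 1.1
red 280 126.6 1.2
red 288 128.6 1.3
yel 291 127 131 -2.1 x -0.0002
yel 292 124 132 -3.3 x 0.0009
yel 293 123 135 -2.6 x 0.0018
yel 294 123 135 -2.8 x 0.0028
yel 295 123 136 -2.6 x 0.0037
yel 296 125 136 -1.9 x 0.0045
yel 297 148 149 14.5 x 0.0032
yel 298 148 149 14.3 x 0.0042
```

View pics/z17.png

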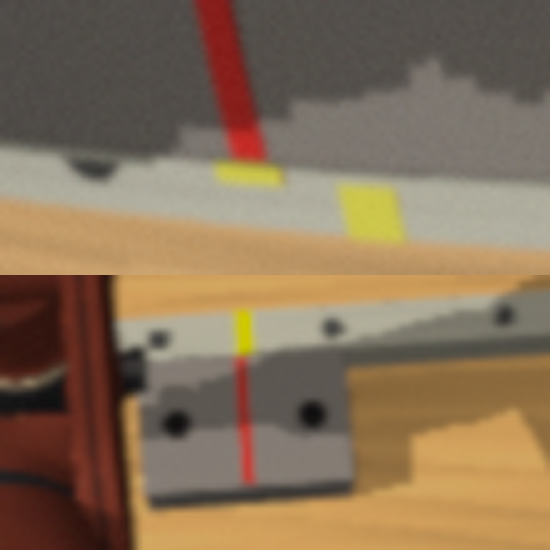

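All three cameras agree that the red line is about 3–4 mm to +y of the mark: scene 3.5, wrist 4, top about 2.5. I'll nudge the left end 3.3 mm towards −y.

Emit:
{"op": "servo_tool", "data": {"motion": [{"tx":0.02,"ty":-0.47,"tz":0,"rx":0,"ry":0,"rz":0,"gripper":0},{"tx":0,"ty":0,"tz":-0.7,"rx":0,"ry":0,"rz":0,"gripper":0},{"tx":0,"ty":0,"tz":-0.7,"rx":0,"ry":0,"rz":0,"gripper":0},{"tx":0,"ty":0,"tz":-0.3,"rx":0,"ry":0,"rz":0,"gripper":0},{"tx":0,"ty":0,"tz":0,"rx":0,"ry":0,"rz":0,"gripper":0},{"tx":0,"ty":0,"tz":0,"rx":0,"ry":0,"rz":0,"gripper":0}]}}

```text
clock: 17.95
tool_pos: [0.6426, 0.1206, 0.0363]
tcp_rot: [-1.573, -0.043, 0.034]
wrist_force: [1.3, 1.3, -0.0]
opening: -0.0
```

```bash
python3 - <<'E' 2>&1
from h import *
s=bot.read_state(); tf(s); c=bot.capture("scene"); redw(c,s,(.58,.74,-.02,.06))
E
```

```text
tool [0.6426 0.1206 0.0363] fence frame [-0.05    0.0915] jaw yaw 92.83 approach [ 0.006 -0.002 -1.   ] F [ 1.3  1.3 -0. ]
n 36 centre [0.6517 0.0316] yaw 3.3 len 0.0806 fence frame [-0.0459  0.0021]
```

Emit:
{"op": "servo_tool", "data": {"motion": [{"tx":0,"ty":-0.1,"tz":-0.05,"rx":0,"ry":0,"rz":0,"gripper":0},{"tx":0,"ty":-0.08,"tz":0,"rx":0,"ry":0,"rz":0,"gripper":0},{"tx":0,"ty":0,"tz":0,"rx":0,"ry":0,"rz":0,"gripper":0}]}}

```text
clock: 18.3
tool_pos: [0.645, 0.113, 0.0379]
tcp_rot: [-1.571, -0.049, 0.031]
wrist_force: [0.3, 0.5, -0.4]
opening: -0.0001
```

```bash
python3 - <<'E' 2>&1
from h import *
s=bot.read_state(); tf(s); c=bot.capture("scene"); redw(c,s,(.58,.74,-.02,.06))
E
python3 fin.py | grep -o "red y_f.*"
```

```text
tool [0.645  0.113  0.0379] fence frame [-0.0481  0.0837] jaw yaw 92.9 approach [ 0.012 -0.    -1.   ] F [ 0.3  0.5 -0.4]
n 40 centre [0.6522 0.0278] yaw 3.0 len 0.0808 fence frame [-0.0456 -0.0017]
red y_f -1.23 yellow rows (z=.045) y_f [-1.8 -1.1 -1.  -0.8 -0.7 -0.4 -0.3 -0.1 -0.1  0.2  0.4 -0.1 -0.2 -0.1
red y_f -1.25 yellow rows (z=.045) y_f [-1.7 -1.1 -1.  -0.8 -0.6 -0.4 -0.2 -0.2 -0.1  0.2  0.4 -0.1 -0.2 -0.1
red y_f -1.23 yellow rows (z=.045) y_f [-1.7 -1.2 -1.  -0.8 -0.5 -0.4 -0.2 -0.1 -0.1  0.2  0.4 -0.1 -0.2 -0.1
```

Emit:
{"op": "servo_tool", "data": {"motion": [{"tx":0,"ty":0.5,"tz":0.05,"rx":0,"ry":0,"rz":0,"gripper":0},{"tx":0,"ty":0,"tz":0.9,"rx":0,"ry":0,"rz":0,"gripper":0},{"tx":0,"ty":0,"tz":0.9,"rx":0,"ry":0.015,"rz":0,"gripper":0},{"tx":-0.6,"ty":-0.72,"tz":0,"rx":0,"ry":0,"rz":0.005,"gripper":1},{"tx":-0.6,"ty":-0.72,"tz":0,"rx":0,"ry":0,"rz":0,"gripper":1},{"tx":-0.6,"ty":-0.72,"tz":0,"rx":0,"ry":0,"rz":0,"gripper":1},{"tx":0,"ty":0,"tz":0,"rx":0,"ry":0,"rz":0,"gripper":1},{"tx":0,"ty":0,"tz":0,"rx":0,"ry":0,"rz":0,"gripper":1}]}}

```text
clock: 19.3
tool_pos: [0.5527, 0.0269, 0.1346]
tcp_rot: [-1.575, -0.047, 0.042]
wrist_force: [0.4, -0.4, 0.6]
opening: 0.0722
```

```bash
python3 - <<'E' 2>&1
from h import *
s=bot.read_state(); tf(s); c=bot.capture("scene"); redw(c,s,(.58,.74,-.02,.06))
E
```

```text
tool [0.5527 0.0269 0.1346] fence frame [-0.145   0.0028] jaw yaw 93.23 approach [ 0.003 -0.004 -1.   ] F [ 0.4 -0.4  0.6]
n 40 centre [0.6522 0.0278] yaw 3.0 len 0.0808 fence frame [-0.0456 -0.0017]
```

Emit:
{"op": "servo_tool", "data": {"motion": [{"tx":0,"ty":-0.05,"tz":-0.8,"rx":0,"ry":0,"rz":0,"gripper":1},{"tx":0,"ty":0,"tz":-0.8,"rx":0,"ry":0,"rz":0,"gripper":1},{"tx":0,"ty":0,"tz":-0.5,"rx":0,"ry":0,"rz":0,"gripper":1},{"tx":0,"ty":0,"tz":0,"rx":0,"ry":0,"rz":0,"gripper":1},{"tx":0.12,"ty":0.007,"tz":0,"rx":0,"ry":0,"rz":0,"gripper":1},{"tx":0.12,"ty":0.007,"tz":0,"rx":0,"ry":0,"rz":0,"gripper":1},{"tx":0.12,"ty":0.007,"tz":0,"rx":0,"ry":0,"rz":0,"gripper":1},{"tx":0.12,"ty":0.007,"tz":0,"rx":0,"ry":0,"rz":0,"gripper":1}]}}

```text
clock: 20.15
tool_pos: [0.588, 0.03, 0.0336]
tcp_rot: [-1.576, -0.063, 0.036]
wrist_force: [0.3, 0.6, -0.6]
opening: 0.0857
```

```bash
python3 - <<'E' 2>&1
from h import *
s=bot.read_state(); tf(s)
E
```

```text
tool [0.588  0.03   0.0336] fence frame [-0.1095  0.0041] jaw yaw 93.6 approach [ 0.017 -0.005 -1.   ] F [ 0.3  0.6 -0.6]
```

Emit:
{"op": "servo_tool", "data": {"motion": [{"tx":0.06,"ty":0.003,"tz":-0.1,"rx":0,"ry":0.02,"rz":-0.01,"gripper":1},{"tx":0.06,"ty":0.003,"tz":0,"rx":0,"ry":0,"rz":0,"gripper":1}]}}

```text
clock: 20.35
tool_pos: [0.5962, 0.0303, 0.0303]
tcp_rot: [-1.576, -0.045, 0.041]
wrist_force: [-14.8, -1.0, -2.6]
opening: 0.0853
```

Emit:
{"op": "servo_tool", "data": {"motion": [{"tx":0.1,"ty":0.005,"tz":0,"rx":0,"ry":-0.01,"rz":0,"gripper":1}]}}

```text
clock: 20.45
tool_pos: [0.5963, 0.0304, 0.0293]
tcp_rot: [-1.576, -0.041, 0.045]
wrist_force: [-33.2, -3.2, 22.2]
opening: 0.0856
```

Emit:
{"op": "servo_tool", "data": {"motion": [{"tx":0.13,"ty":0.007,"tz":0,"rx":0,"ry":-0.02,"rz":0,"gripper":1}]}}

```text
clock: 20.55
tool_pos: [0.5962, 0.0304, 0.028]
tcp_rot: [-1.577, -0.04, 0.046]
wrist_force: [-28.5, -2.7, 19.6]
opening: 0.0856
```

```bash
python3 - <<'E' 2>&1
from h import *
s=bot.read_state(); tf(s); c=bot.capture("scene"); redw(c,s,(.58,.74,-.02,.06))
E
python3 fin.py | grep -o "red y_f.*"
```

```text
tool [0.5962 0.0304 0.028 ] fence frame [-0.1013  0.004 ] jaw yaw 93.14 approach [-0.004 -0.006 -1.   ] F [-28.5  -2.7  19.6]
n 39 centre [0.6523 0.0277] yaw 3.4 len 0.0806 fence frame [-0.0455 -0.0018]
red y_f -1.13 yellow rows (z=.045) y_f [-2.2 -1.2 -1.  -0.8 -0.6 -0.5 -0.2 -0.2  0.   0.2  0.4 -0.1 -0.2 -0.1
red y_f -1.12 yellow rows (z=.045) y_f [-2.2 -1.2 -1.  -0.8 -0.6 -0.4 -0.2 -0.1 -0.   0.2  0.4 -0.1 -0.2 -0.1
red y_f -1.27 yellow rows (z=.045) y_f [-2.2 -1.2 -1.  -0.8 -0.6 -0.4 -0.1 -0.1  0.   0.2  0.4 -0.1 -0.2 -0.1
```

Pressed firm: the force rose to about 30 N with no further motion, tool at the same stop as before. Now I'll draw the hand clear and do a last check.

Emit:
{"op": "servo_tool", "data": {"motion": [{"tx":-0.6,"ty":0,"tz":0.05,"rx":0,"ry":0,"rz":0,"gripper":1},{"tx":-0.3,"ty":0,"tz":0.8,"rx":0,"ry":0,"rz":0,"gripper":1},{"tx":0,"ty":0,"tz":1,"rx":0,"ry":0,"rz":0,"gripper":1},{"tx":0,"ty":0,"tz":1,"rx":0,"ry":0,"rz":0,"gripper":1},{"tx":-0.3,"ty":0.9,"tz":0.3,"rx":0,"ry":0,"rz":0,"gripper":1},{"tx":-0.3,"ty":0.9,"tz":0.3,"rx":0,"ry":0,"rz":0,"gripper":1},{"tx":-0.3,"ty":0.9,"tz":0.3,"rx":0,"ry":0,"rz":0,"gripper":1},{"tx":-0.3,"ty":0.9,"tz":0.2,"rx":0,"ry":0,"rz":0,"gripper":1},{"tx":0,"ty":0,"tz":0,"rx":0,"ry":0,"rz":0,"gripper":1},{"tx":0,"ty":0,"tz":0,"rx":0,"ry":0,"rz":0,"gripper":1}]}}

```text
clock: 21.75
tool_pos: [0.4837, 0.2146, 0.2337]
tcp_rot: [-1.573, -0.034, 0.043]
wrist_force: [0.4, 0.4, -0.6]
opening: 0.0855
```

```bash
python3 - <<'E' 2>&1
from h import *
s=bot.read_state(); tf(s); c=bot.capture("scene"); redw(c,s,(.58,.74,-.02,.06))
t=bot.capture("top"); redw(t,s,(.6,.72,-.02,.07))
cv2.imwrite("pics/end.png",cv2.hconcat([cv2.resize(t["frame"][80:320,60:360],(400,320)),cv2.resize(c["frame"][210:290,205:305],(400,320),interpolation=cv2.INTER_CUBIC)]))
E
python3 fin.py | grep -o "red y_f.*"
```

```text
tool [0.4837 0.2146 0.2337] fence frame [-0.2035  0.1941] jaw yaw 92.81 approach [-0.006 -0.002 -1.   ] F [ 0.4  0.4 -0.6]
n 40 centre [0.6522 0.0278] yaw 3.0 len 0.0808 fence frame [-0.0456 -0.0017]
n 53 centre [0.6502 0.0287] yaw 3.4 len 0.0823 fence frame [-0.0475 -0.0007]
red y_f -1.3 yellow rows (z=.045) y_f [-2.1 -1.2 -1.  -0.8 -0.7 -0.4 -0.2 -0.2 -0.1  0.1  0.4 -0.1 -0.1 -0.
red y_f -1.24 yellow rows (z=.045) y_f [-2.1 -1.1 -1.  -0.8 -0.7 -0.3 -0.3 -0.2 -0.   0.2  0.4 -0.1 -0.2 -0.1
red y_f -1.25 yellow rows (z=.045) y_f [-2.3 -1.2 -1.  -0.8 -0.6 -0.3 -0.1 -0.1 -0.   0.2  0.5 -0.1 -0.1 -0.1
```

View pics/end.png

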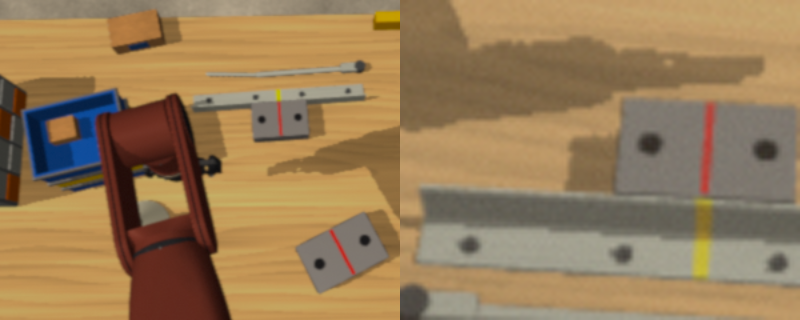

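The final view shows the block flat on the fence, the red line running straight into the yellow mark (right half, both at x≈705), the hand clear, and the other things in view where they were.

```bash
python3 -c "
from rig import bot
print(bot.hand_in(), bot.read_state()['clock'])"
```

```text
the job is handed in; nothing more can be done
the job is handed in; nothing more can be done
```

The block is flat against the fence with its red line on the yellow mark, and I have handed the job in. I took the smallest of the three look-alikes and used pushes only. I turned it about 55° with pushes on its near end and brought it in line with the mark by pushing on its ends. I then squared it well clear of the fence and pressed it home with the open fingers.

**Last checks**
- **Square:** block yaw reads 3.0–3.4°, against about 3.2° for the fence.
- **Flat:** the block centre is 46–47.5 mm from the fence face (46 is ideal), and it stalled firmly at about 30 N when pressed.
- **In line:** the red line is within about 1 mm of the mark in the scene and top cameras. After first contact it was 3–4 mm off, so I nudged it back along the fence and pressed it flat again.
- **Hand and time:** the hand is clear with no force on it, at about 22 s of the 72 s allowed.

**Less certain**
- The cameras differ from each other by 1–2 mm.
- I did not measure the other objects again. In the last picture the tiers, the wiper and the nearest decoy block look unmoved, and the funnel is partly hidden by the arm. The jug, bottle and can were outside that picture, but the hand never came near them.
- The wrist force showed an upward part of 10–20 N while pushing. I did not trace the cause, but saw no sign of the block tipping.

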